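# Scan the sample, then hold the turbidity meter's lid half open

## Task

Log the sample bottle by squeezing the scanner's orange trigger fully and letting it spring back, then lift the turbidity meter's blue lid with the gripper and hold it open at 50 degrees, so that a colleague can load the bottle. The lid falls shut by itself, so finish still holding it there, steady, and do not let go. Leave the bottle and the other glassware and containers standing where they are.

Things in the scene. Friction and masses are not known exactly. Their poses are not given: they have to be found in the camera images.
- scan_stand: Fixed plate 300 x 220 x 12 mm with a pistol-grip code scanner clamped on its side. Origin on the table; +x along the barrel to its red window, +y from grip to barrel, z up. In mm: plate x -95..205, y -110..110; barrel (grey, black nose) x -70..95, y 30..90, top z 82; black grip x -45..-15, y -105..35, z 40..70, heel below y -87 8 wider; orange trigger bar x -2..8, y -22..28, z 44..66.
- trigger (a joint): angle of the orange trigger (rad): 0 at rest, grows as squeezed towards the grip (stand's -x), stop at 0.26 (fully squeezed). Upright hinge near the barrel, at stand x 3, y 28 mm. A spring returns it when let go; pressing its face takes 2 to 5 N.
- trigger_face (a point): where to press the trigger: middle of its front (+x) face, 36 mm from its hinge, at stand x 8, y -8, z 55 mm at rest. The grip's back face is 53 mm behind it (-x), so grip and trigger can be pinched together from above, closing along the stand's x; fully squeezed it travels 9 mm.
- meter: Fixed white bench turbidity meter, 260 (x) x 220 (y) x 120 mm high, with a blue hinged lid on top. Origin under its centre; -x is its front (display and keys), +x its back, z up.
- lid (a joint): opening angle of the meter's blue lid (rad): 0 shut (level), grows as its front edge rises, stop at 1.6; 50 degrees is 0.87. Its weight (about 0.35 kg) and a hinge spring (about 0.6 Nm together) shut it from any angle unless held; up to about 6 N at the handle.
- lid_hinge (a point): middle of the lid's hinge line, which runs along the meter's y axis: meter x 105, y 0, z 126 mm. The lid panel is 155 mm long from here towards the meter's front, 150 mm wide, 12 mm thick; its mid-plane passes through the hinge line.
- lid_handle (a point): middle of the lid's round steel handle bar: 12 mm diameter, 112 mm long along the meter's y, on 10 mm posts 50 mm either side. It stands 46 mm above the lid's mid-plane (34 mm clear below the bar) and 138 mm forward of the hinge; shut, it is at meter x -33, y 0, z 172 mm. It moves with the lid and turns freely in a pinch across it.
- sample_bottle: amber glass sample bottle, 44 mm diameter, 85 mm high, black cap, standing loose on the scan stand's plate in front of the scanner's red window; origin under its base; leave it standing
- flask: conical glass flask, 88 mm wide at the foot, 130 mm high; origin under its base; bystander
- beaker: glass beaker, 70 mm wide, 90 mm high; origin under its base; bystander
- wash_bottle: white plastic bottle with blue cap, 68 mm diameter, 150 mm high; origin under its base; bystander
- juice_carton: small red carton 50 x 38 x 110 mm high; origin under its base; bystander
- powder_jar: amber jar with white cap, 60 mm diameter, 75 mm high; origin under its base; bystander

How it is judged:
By the outcome, as a careful person would: the job done as asked, in the order asked, and still so for the second after the job is handed in, while the arm keeps its last pose, push and grip.
It also fails if it takes over 45 s, if anything falls off the work surface, if the arm or the gripper's body presses on something with over 40 N, if the wrist force passes 120 N, or if a joint passes its speed limit or range.

## Robot

A 7-joint arm with a two-finger parallel gripper is mounted at the origin on the work surface. World frame = base frame: x ahead of the robot, y to its left, z up, the work surface at z = 0. Lengths are in m, angles in rad, forces in N, time in s.
With the tool pointing down it reaches from about 0.4 to 0.925 m from the base axis. Payload 4.1 kg.
Tool frame: the origin (TCP) lies at the very end of the fingers, on their centre line; the grasp point (between the pads) lies r.tcp_to_grasp behind it (r.tcp_to_grasp is the distance from the TCP to the grasp point, in m); z points along the fingers, y is the line along which they close (so a half turn about z gives the same grasp; the last joint's range is limited). The gripper opens to 85 mm and grips with 20 to 120 N. Pads are 22 mm wide; open, the fingers measure 114 mm over their backs; the gripper's body (76 mm by 85 mm) begins 54 mm behind the grasp point. The pads swing forward as they close: fully open they stand 13 mm farther back than shut.
Start: joints at [-1.329, 0.398, 0.045, 1.537, -0.019, 1.207, -0.051], TCP at [0.217, 0.613, 0.231] pointing down, gripper open.
Joint ranges: [-2.82, 2.82], [-0.49, 2.23], [-1.37, 1.46], [0, 2.46], [-1.36, 4.5], [0.23, 2], [-2.94, 2.94]. Speed limits (rad/s): [2.57, 2.57, 3.14, 3.14, 3.14, 3.14, 3.14].

## Interface

Orientations are given as a unit quaternion [w, x, y, z].
In Python, from bench import sensors, snapshot, ticket, spotter, r gives the robot as it stands.
- The arm moves only by the shell command python3 -m crank 'ROWS' [OPENING] [FORCE]. ROWS is JSON, one flat list of numbers, 6 for each row, row after row: the shift along the tool's x, y, z scaled (see below), then the turn, a rotation vector about the tool's x, y, z scaled (see below). In form: [tx, ty, tz, wx, wy, wz, tx, ty, tz, wx, wy, wz, ...]. A call has 1 to 10 rows; each row is the pose to reach, as a shift and turn from the pose commanded when the call began, along the tool's axes at that moment; what a row does not reach only later rows make up. The controller multiplies each number of a shift by 1 m and each number of a turn by 90 degrees. A row lasts 1/8 s, in which the tool goes at most 62.5 mm and 10.7 degrees, less where a joint would pass 70% of its speed; a pose out of reach is approached as far as the arm can. A call with a number of a shift or a turn outside -1 to 1 is refused whole. A call with a gripper value outside its range is refused whole. OPENING is the closure, from -1 (fully open) to 1 (shut), so that 0 is half open, set as the call begins (- or left out, the last holds). The fingers move at their own pace and stop on an object; FORCE is the grip in N (left out, the last holds). Time passes only in rows, so rows that repeat a pose let the fingers close. It gives the time, the measured TCP pose, the force, the opening and the grip force at its end, in the units of the state.
- sensors.sense(): the state, without advancing time (a new reading comes with each control period).
- snapshot(name): name is "scene" or "top" or "wrist"; returns a dict with "color" (480x640x3 uint8, blue, green, red), "fx", "fy", "cx", "cy" (pixels), "k1" (the pictures are not rectified: a ray, as slopes to the right and down, at radius r is drawn at 1 + k1 r^2 times it, then the intrinsics apply), "world_from_camera" (4x4, takes a point from camera to world coordinates). Camera axes: x right, y up, looking along -z (the intrinsics and any distortion apply to the point x, -y, -z); pixel columns grow to the right and rows downward; lengths in m; the calibration is good to about 2 mm. A picture is of the moment at which its call begins. There is no depth.
- ticket.sign_off(): hands the job in; it is judged then, once.
Trained networks look in a picture, given as the dict that the camera call returned (one of the last four; its "shot" number tells which), for a name from the list of things; names that differ only in an ending like _2 or _b are one class to them, and where a whole thing is asked for, a point or a joint stands for the part that bears it (a point fixed in the world has none). Each returns a list of dicts, best first, with "confidence" (0 to 1); they miss things now and then, are a little off and sometimes report something else, mostly with a low value. They report only what shows in the picture. A call takes as long as a camera call.
- spotter.boxes_of(picture, thing): "location" ([x, y, z] in m, in the coordinates of the camera as it stood for that picture, good to about 4 mm: the middle of the surface that is visible of it).
- spotter.landmark_of(picture, thing): "location" ([x, y, z] in m, in the coordinates of the camera as it stood for that picture, good to about 4 mm: a listed point, or the origin of a listed thing).
The state is a dict: "t": time; "joints": joint angles; "qvel": joint speeds; "tau": joint torques, N m; "position": TCP position; "ee_rot": TCP orientation; "ft_force": force on the tool from outside, world axes, zero at the start; "moment": the same for the moment, N m; "grip_width": finger opening in m; "finger_force": force on a finger pad.
Only numpy, scipy, OpenCV 4.12 (cv2) and the standard library are available. Lean on these libraries where they do the work, as an engineer would, in place of code of your own. Each camera call takes 0.05 s, during which the arm holds its last target. There are 200 camera calls.

## Working session

There is one attempt and no reset: what is moved stays moved. The work goes in short steps, Python scripts to look and compute and a shell command to move; the robot and the scene stay as the last step left them, time stands still between calls to the robot, and variables do not carry over. Pictures are saved under pics/ and viewed, at most 10 in all, crops included, and the job is handed in when it is done.

```bash
mkdir -p pics
cat > h.py <<'E'
import numpy as np, cv2
from scipy.spatial.transform import Rotation as R
from bench import sensors, snapshot, ticket, spotter, r
np.set_printoptions(precision=4,suppress=True)
def w(p,x): return (np.array(p["world_from_camera"])@np.append(x,1))[:3]
def rot(q): return R.from_quat([q[1],q[2],q[3],q[0]])
def look(name,things,lm=True):
    p=snapshot(name)
    for t in things:
        for d in (spotter.landmark_of if lm else spotter.boxes_of)(p,t)[:2]:
            print(name,t,w(p,d["location"]),round(d["confidence"],2))
    return p
def proj(p,X):
    c=(np.linalg.inv(np.array(p["world_from_camera"]))@np.append(X,1))[:3]
    s=np.array([c[0],-c[1]])/-c[2]; s=s*(1+p["k1"]*(s@s))
    return [p["fx"]*s[0]+p["cx"],p["fy"]*s[1]+p["cy"]]
E
python3 - <<'E'
from h import *
s=sensors.sense(); print(s); print(r.tcp_to_grasp)
T=["scan_stand","trigger_face","meter","lid_hinge","lid_handle","sample_bottle","flask","beaker","wash_bottle","juice_carton","powder_jar"]
for n in ["scene","top"]:
    p=look(n,T); cv2.imwrite(f"pics/{n}0.png",p["color"])
E
```

```text
{'t': 0.0, 'joints': array([-1.329 ,  0.3992,  0.045 ,  1.5379, -0.0187,  1.2069, -0.0507]), 'qvel': array([ 0.0007,  0.0002, -0.0005,  0.0005, -0.0004,  0.0008, -0.0009]), 'tau': array([ -0.0006, -47.5123,   1.3649, -25.4219,   0.0118,   0.0093,
        -0.    ]), 'position': array([0.217 , 0.612 , 0.2303]), 'ee_rot': array([-0.0001,  0.1695,  0.9855, -0.001 ]), 'ft_force': array([-0.1023,  0.1243,  0.3581]), 'moment': array([-0.0118,  0.0365,  0.0492]), 'finger_force': 0.0, 'grip_width': 0.0857630095404897}
0.0187
scene scan_stand [ 0.5294 -0.2572  0.171 ] 0.74
scene scan_stand [0.5653 0.2327 0.0013] 0.66
scene trigger_face [0.5715 0.219  0.0571] 0.38
scene meter [ 0.4477 -0.5809  0.0035] 0.72
scene meter [ 0.5602 -0.2564  0.0059] 0.57
scene lid_hinge [ 0.6648 -0.2462  0.1258] 0.62
scene lid_handle [ 0.5311 -0.257   0.1723] 0.94
scene sample_bottle [0.7387 0.2747 0.0109] 0.61
scene flask [ 0.576  -0.5267  0.0019] 0.94
scene flask [0.3312 0.472  0.0079] 0.63
scene beaker [ 0.4459 -0.586   0.0047] 0.72
scene wash_bottle [0.4592 0.5591 0.0018] 0.79
scene juice_carton [0.5877 0.5018 0.0061] 0.63
scene powder_jar [0.3339 0.4714 0.0047] 0.84
scene powder_jar [0.5647 0.2324 0.0024] 0.34
top scan_stand [ 0.5627  0.2338 -0.0033] 0.59
top trigger_face [0.5696 0.2273 0.0551] 0.62
top meter [ 0.5625 -0.2498 -0.0013] 0.77
top lid_hinge [ 0.6686 -0.2429  0.1252] 0.94
top lid_handle [ 0.5305 -0.261   0.1702] 0.65
top sample_bottle [0.7322 0.2685 0.0121] 0.64
top flask [ 0.5758 -0.5218 -0.0025] 0.64
top beaker [ 0.5296 -0.2617  0.1711] 0.7
top beaker [ 0.4516 -0.575   0.0014] 0.56
top wash_bottle [ 0.4683  0.5645 -0.0017] 0.82
top juice_carton [0.5925 0.5011 0.0014] 0.76
top powder_jar [0.3307 0.4724 0.0017] 0.77
top powder_jar [0.4639 0.5618 0.0008] 0.68
```

View pics/top0.png

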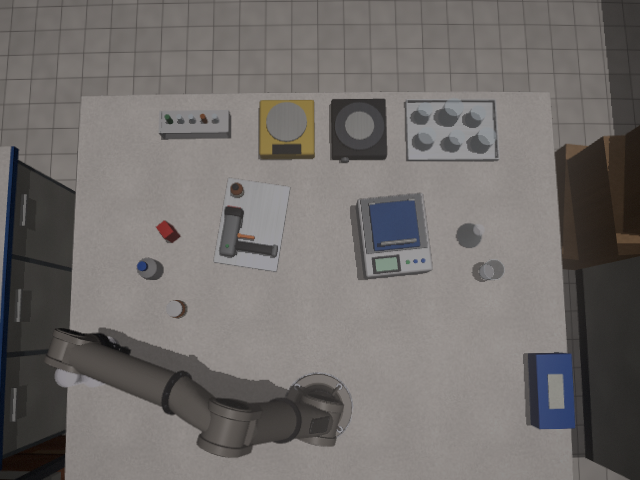

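View pics/scene0.png

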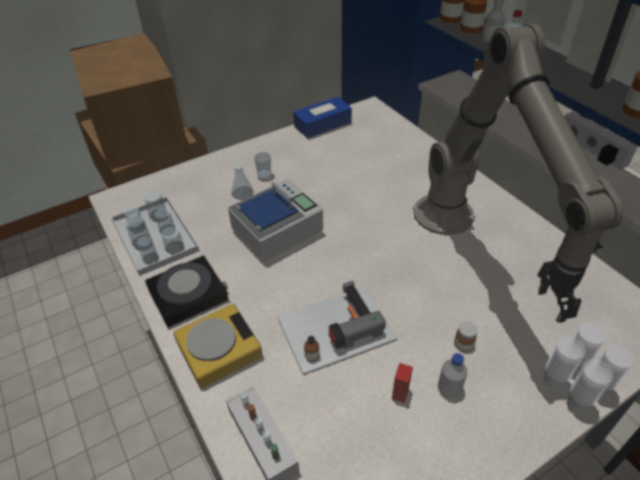

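The top view shows the trigger at about (243,237), the bottle at (237,189) on the plate, and the meter with its handle at (400,243). The stand is yawed about -9°, the meter about +5°. I'll hover over the trigger and take a wrist look.

```bash
python3 -m crank '[-0.432,-0.255,0,0,0,0.883,-0.432,-0.255,0,0,0,0.883,-0.432,-0.255,0,0,0,0.883,-0.432,-0.255,0,0,0,0.883,-0.432,-0.255,0,0,0,0.883,-0.432,-0.255,0,0,0,0.883,-0.432,-0.255,0,0,0,0.883,-0.432,-0.255,0,0,0,0.883,-0.432,-0.255,0,0,0,0.883,-0.432,-0.255,0,0,0,0.883]' -1 30
python3 - <<'E'
from h import *
s=sensors.sense();print(s["position"],s["joints"],rot(s["ee_rot"]).as_matrix())
for n in ["top","wrist","scene"]:
    p=look(n,["scan_stand","trigger_face","lid_hinge","lid_handle","meter"]); cv2.imwrite(f"pics/{n}1.png",p["color"])
    if n=="wrist": print(p["world_from_camera"],p["fx"],p["k1"])
E
```

```text
t: 2.45
position: [0.5389, 0.2284, 0.2312]
ee_rot: [-0.0, 0.76, 0.65, 0.0]
ft_force: [-0.2, 0.5, 0.0]
grip_width: 0.0853
finger_force: 0.0
[0.5389 0.2284 0.2312] [-0.8633  0.312   0.4898  1.7066 -0.159   1.1627 -0.4871] [[ 0.1563  0.9877 -0.0006]
 [ 0.9877 -0.1563  0.0007]
 [ 0.0006 -0.0007 -1.    ]]
top scan_stand [ 0.566   0.2326 -0.0028] 0.93
top trigger_face [0.5735 0.2254 0.0547] 0.5
top lid_hinge [ 0.6708 -0.2427  0.1248] 0.67
top lid_hinge [ 0.5779 -0.5249  0.0002] 0.6
top lid_handle [ 0.531  -0.2617  0.1716] 0.72
top meter [ 0.5631 -0.2512 -0.0019] 0.76
top meter [ 0.5655  0.2321 -0.0027] 0.73
wrist scan_stand [ 0.5673  0.2307 -0.0039] 0.67
wrist trigger_face [0.5717 0.2209 0.0492] 0.73
[[ 0.9881  0.1463  0.047   0.5508]
 [-0.1537  0.941   0.3015  0.307 ]
 [-0.0001 -0.3052  0.9523  0.3732]
 [ 0.      0.      0.      1.    ]] 426.9056513340965 0.006467122894292173
scene scan_stand [ 0.5635  0.2313 -0.0009] 0.78
scene trigger_face [0.5742 0.218  0.0551] 0.47
scene lid_hinge [ 0.667  -0.2411  0.1252] 0.92
scene lid_handle [ 0.5307 -0.256   0.1722] 0.86
scene lid_handle [0.5715 0.22   0.0546] 0.61
scene meter [ 0.5608 -0.2564  0.0053] 0.65
```

View pics/wrist1.png

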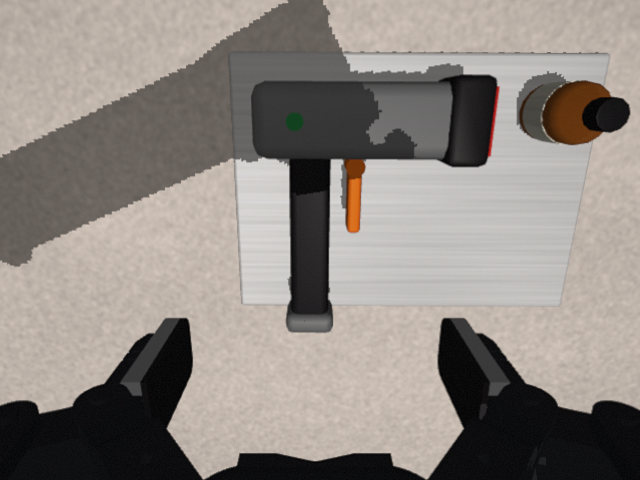

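The wrist picture shows the plate corners at (230,52), (608,53), (561,305) and (242,303), the grip between columns 291 and 329, and the trigger front at (361,200). The bottle is clear of the fingers. I'll fit the stand pose from the plate corners.

```bash
cat > fit.py <<'E'
from h import *
def ray(p,u,v,z):
    x=cv2.undistortPoints(np.array([[[u,v]]],float),np.array([[p["fx"],0,p["cx"]],[0,p["fy"],p["cy"]],[0,0,1]]),np.array([p["k1"],0,0,0,0.]))[0,0]
    M=np.array(p["world_from_camera"]); d=M[:3,:3]@[x[0],-x[1],-1]; o=M[:3,3]
    return o+d*(z-o[2])/d[2]
E
python3 - <<'E'
from fit import *
p=snapshot("wrist")
uv=[(230,52),(608,53),(561,305),(242,303)]
P=np.array([ray(p,*q,.012) for q in uv])[:,:2]; m=np.array([[-95,110],[205,110],[205,-110],[-95,-110]])/1e3
a=m-m.mean(0); b=P-P.mean(0)
yaw=np.arctan2((a[:,0]*b[:,1]-a[:,1]*b[:,0]).sum(),(a*b).sum())
Rm=np.array([[np.cos(yaw),-np.sin(yaw)],[np.sin(yaw),np.cos(yaw)]])
o=P.mean(0)-Rm@m.mean(0); print("yaw",np.degrees(yaw),"origin",o,(P-o)@Rm-m)
for n,q in dict(gripL=(291,220,.07),gripR=(329,220,.07),trig=(361,200,.066),tip=(353,232,.066)).items():
    print(n,(ray(p,*q)[:2]-o)@Rm*1e3)
s=sensors.sense(); t=o+Rm@[-.023,-.010]
print("tool delta",rot(s["ee_rot"]).inv().apply(np.append(t,.037)-s["position"]), "stand", (s["position"][:2]-o)@Rm)
E
```

```text
yaw -9.184204321140708 origin [0.5663 0.231 ] [[ 0.0028 -0.002 ]
 [-0.0035 -0.0021]
 [-0.0009  0.0016]
 [ 0.0016  0.0025]]
gripL [-43.3654 -11.3402]
gripR [-15.4236 -11.2479]
trig [8.0028 2.9399]
tip [  2.8874 -21.6165]
tool delta [-0.0026  0.0032  0.1943] stand [-0.0262 -0.0074]
```

```bash
python3 -m crank '[-0.003,0.003,0.05,0,0,0,-0.003,0.003,0.1,0,0,0,-0.003,0.003,0.14,0,0,0,-0.003,0.003,0.17,0,0,0,-0.003,0.003,0.194,0,0,0,-0.003,0.003,0.194,0,0,0]' -1 && python3 -m crank '[0,0,0,0,0,0,0,0,0,0,0,0,0,0,0,0,0,0,0,0,0,0,0,0,0,0,0,0,0,0,0,0,0,0,0,0,0,0,0,0,0,0]' 1 30
python3 - <<'E'
from h import *
p=look("wrist",[]); cv2.imwrite("pics/w2.png",p["color"])
s=sensors.sense();print(s["position"],s["ft_force"],s["grip_width"],s["finger_force"])
E
```

```text
t: 4.15
position: [0.5402, 0.2239, 0.0356]
ee_rot: [-0.0, 0.76, 0.649, -0.002]
ft_force: [-0.4, 0.4, -0.1]
grip_width: 0.0854
finger_force: 0.0
t: 5.03
position: [0.5413, 0.2252, 0.0395]
ee_rot: [-0.001, 0.761, 0.649, 0.0]
ft_force: [-5.0, -0.9, 9.8]
grip_width: 0.0444
finger_force: 31.1
[0.5413 0.2251 0.0395] [-6.0976 -0.7073  9.8913] 0.044282497003417576 31.099752956070006
```

View pics/w2.png

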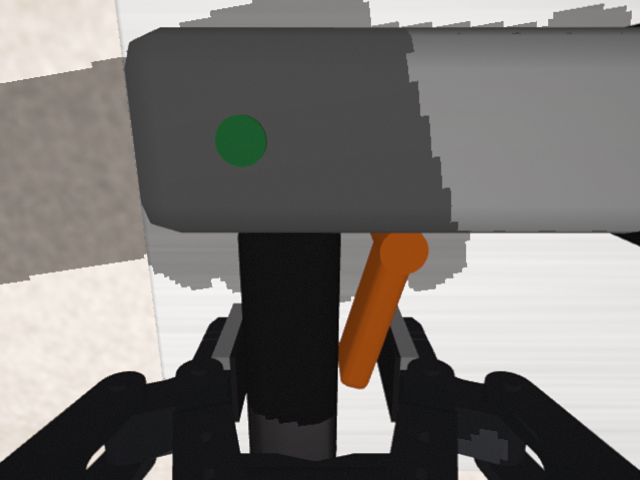

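The trigger is pinched against the grip. It is visibly tilted to its stop, with its tip near (355,380), width 44 mm and 31 N, so it is fully squeezed. Releasing.

```bash
python3 -m crank '[0,0,0,0,0,0,0,0,0,0,0,0,0,0,0,0,0,0,0,0,0,0,0,0,0,0,0,0,0,0,0,0,0,0,0,0]' -1 && python3 -m crank '[0,0,-0.03,0,0,0,0,0,-0.09,0,0,0,0,0,-0.15,0,0,0,0,0,-0.2,0,0,0,0,0,-0.24,0,0,0,0,0,-0.24,0,0,0]' -1
python3 - <<'E'
from fit import *
p=look("wrist",["trigger_face"]); cv2.imwrite("pics/w3.png",p["color"])
for n in ["top","scene","top","scene"]:
    look(n,["lid_hinge","lid_handle","meter"])
p=snapshot("top"); u,v=map(int,proj(p,[.56,-.25,.12])); print(u,v)
cv2.imwrite("pics/m3.png",np.vstack([cv2.resize(p["color"][v-50:v+50,u-60:u+60],None,fx=4,fy=4,interpolation=cv2.INTER_CUBIC)]))
s=sensors.sense();print(s["position"],s["ft_force"],s["joints"],s["ee_rot"])
E
```

```text
t: 5.82
position: [0.5416, 0.2245, 0.0373]
ee_rot: [-0.0, 0.76, 0.65, -0.0]
ft_force: [0.4, 1.2, 0.6]
grip_width: 0.0856
finger_force: 0.0
t: 6.58
position: [0.5438, 0.225, 0.2812]
ee_rot: [0.001, 0.76, 0.649, 0.004]
ft_force: [-0.5, -0.4, -0.7]
grip_width: 0.0852
finger_force: 0.0
wrist trigger_face [0.5717 0.2181 0.0528] 0.74
top lid_hinge [ 0.6703 -0.2435  0.1276] 0.57
top lid_handle [ 0.5297 -0.2571  0.1698] 0.58
top lid_handle [0.5687 0.2278 0.0576] 0.45
top meter [ 0.5668 -0.252  -0.004 ] 0.75
scene lid_hinge [ 0.6645 -0.2423  0.1249] 0.86
scene lid_handle [ 0.5319 -0.2562  0.1735] 0.65
scene meter [0.4614 0.5664 0.0006] 0.73
scene meter [ 0.5593 -0.2569  0.0069] 0.71
top lid_hinge [ 0.6704 -0.2431  0.1252] 0.59
top meter [ 0.5631 -0.2524 -0.0044] 0.9
scene lid_hinge [ 0.6662 -0.2456  0.126 ] 0.77
scene lid_handle [ 0.5302 -0.2561  0.1739] 0.96
scene meter [ 0.5657 -0.2515  0.004 ] 0.79
393 234
[0.5417 0.2245 0.2774] [-0.0317 -0.3355  0.3088] [-0.8741  0.2807  0.5107  1.6424 -0.143   1.2556 -0.4926] [-0.      0.7604  0.6495  0.0001]
```

View pics/w3.png

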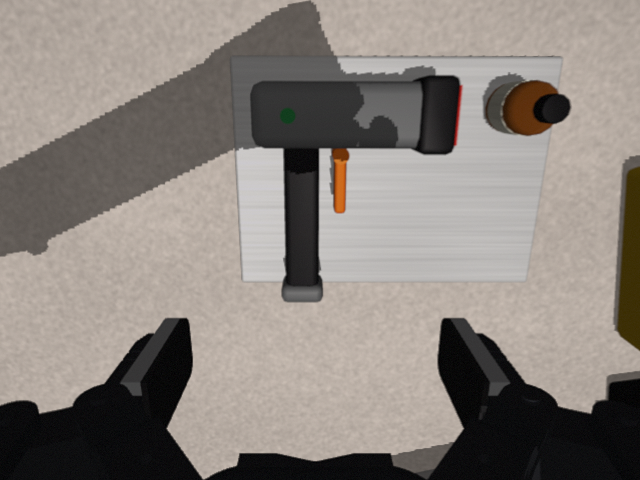

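View pics/m3.png

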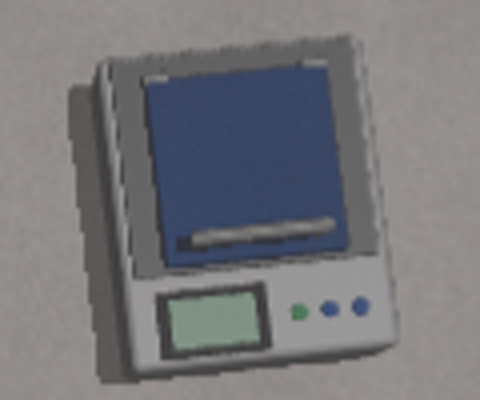

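The orange trigger is back at rest, upright at (340,180), and the bottle still stands at (530,107). The meter crop gives a yaw of about +5.6°. Next I'll hover over the handle.

```bash
python3 -m crank '[-0.477,0.065,0,0,0,-0.162,-0.477,0.065,0,0,0,-0.162,-0.477,0.065,0,0,0,-0.162,-0.477,0.065,0,0,0,-0.162,-0.477,0.065,0,0,0,-0.162,-0.477,0.065,0,0,0,-0.162,-0.477,0.065,0,0,0,-0.162,-0.477,0.065,0,0,0,-0.162,-0.477,0.065,0,0,0,-0.162,-0.477,0.065,0,0,0,-0.162]' -1
python3 - <<'E'
from h import *
s=sensors.sense();print(s["position"],s["joints"],rot(s["ee_rot"]).as_matrix())
p=look("wrist",["lid_hinge","lid_handle","meter"]); cv2.imwrite("pics/w4.png",p["color"])
look("wrist",["lid_hinge","lid_handle"])
look("scene",["lid_hinge","lid_handle"])
E
```

```text
t: 8.78
position: [0.5316, -0.2559, 0.2771]
ee_rot: [-0.0, 0.672, 0.741, 0.0]
ft_force: [0.4, -0.2, 0.5]
grip_width: 0.0853
finger_force: 0.0
[ 0.5316 -0.2559  0.2771] [-0.1824  0.3228  0.7185  1.6374 -0.2217  1.2653  0.676 ] [[-0.098   0.9952 -0.0001]
 [ 0.9952  0.098   0.0011]
 [ 0.0011  0.     -1.    ]]
wrist lid_hinge [ 0.6704 -0.2403  0.1244] 0.63
wrist lid_handle [ 0.531  -0.2576  0.1719] 0.78
wrist meter [ 0.5608 -0.2583 -0.0013] 0.86
wrist lid_hinge [ 0.672  -0.2423  0.1259] 0.74
wrist lid_handle [ 0.5291 -0.2574  0.1684] 0.61
scene lid_hinge [ 0.6688 -0.2427  0.1231] 0.92
scene lid_handle [ 0.5277 -0.2568  0.171 ] 0.89
```

View pics/w4.png

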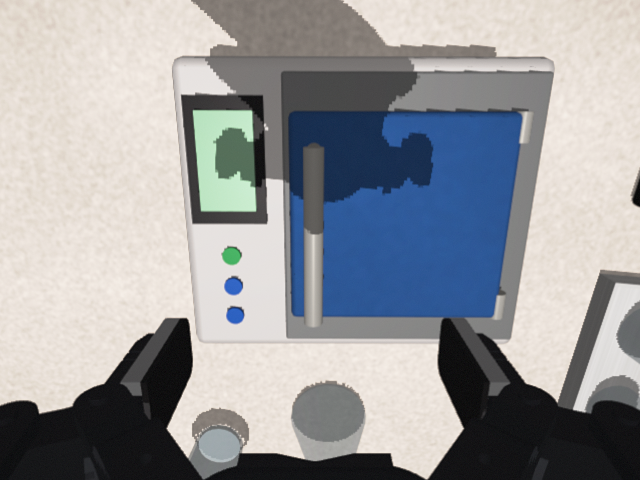

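The bar runs vertically in the wrist image at column 313, rows 145 to 326, midway between the fingers. The meter top corners are near (174,58), (553,58), (510,341) and (199,341).

Run:
```python
from fit import *
p=snapshot("wrist"); s=sensors.sense(); T=rot(s["ee_rot"])
e=[ray(p,314,145,.172),ray(p,313.5,326,.172)]; print(e,np.linalg.norm(e[0]-e[1]))
P=np.array([ray(p,*q,.120) for q in [(174,58),(553,58),(510,341),(199,341)]])
print("meter centre",P.mean(0),[np.linalg.norm(P[i]-P[i-1]) for i in range(4)],[np.degrees(np.arctan2(*(b-a)[1::-1])) for a,b in[(P[0],P[1]),(P[3],P[2])]])
m=(e[0]+e[1])/2; print(m,"delta tool",T.inv().apply(m+[0,0,-.0187]-s["position"]))
```

```text
[array([ 0.526 , -0.2013,  0.172 ]), array([ 0.5369, -0.3163,  0.172 ])] 0.1154844268241217
meter centre [ 0.5631 -0.2519  0.12  ] [np.float64(0.20822360015703473), np.float64(0.24501240136254845), np.float64(0.20811417153112804), np.float64(0.24757521579987804)] [np.float64(5.5966690648688235), np.float64(5.622717626534411)]
[ 0.5315 -0.2588  0.172 ] delta tool [-0.0022 -0.0002  0.124 ]
```

```bash
python3 -m crank '[0,0,0.05,0,0,0,0,0,0.09,0,0,0,0,0,0.115,0,0,0,0,0,0.124,0,0,0,0,0,0.124,0,0,0]' -1 && python3 -m crank '[0,0,0,0,0,0,0,0,0,0,0,0,0,0,0,0,0,0,0,0,0,0,0,0,0,0,0,0,0,0,0,0,0,0,0,0,0,0,0,0,0,0,0,0,0,0,0,0]' 1 60
python3 - <<'E'
from h import *
s=sensors.sense();print(s["position"],s["joints"],s["ft_force"],s["moment"],s["grip_width"])
print(s["position"][2]+.0187)
Rm=rot(s["ee_rot"]).as_matrix();print(Rm)
E
```

```text
t: 9.95
position: [0.5314, -0.2569, 0.1534]
ee_rot: [-0.0, 0.672, 0.741, -0.0]
ft_force: [-0.3, -0.6, -0.9]
grip_width: 0.0852
finger_force: 0.0
t: 10.95
position: [0.5305, -0.2569, 0.1533]
ee_rot: [-0.001, 0.672, 0.741, -0.0]
ft_force: [-5.0, 1.2, 4.2]
grip_width: 0.0099
finger_force: 58.6
[ 0.5305 -0.2569  0.1533] [-0.1331  0.4376  0.6693  1.7856 -0.3118  1.028   0.7512] [-5.041   1.1927  4.2403] [ 0.2027  1.07   -0.0134] 0.009930125220575554
0.1719591330688839
[[-0.097   0.9953 -0.0014]
 [ 0.9953  0.097   0.0005]
 [ 0.0007 -0.0013 -1.    ]]
```

```bash
python3 -m crank '[0,0.002,-0.006,0,0,0,0,0.0045,-0.012,0,0,0,0,0.0073,-0.0175,0,0,0,0,0.010,-0.0233,0,0,0,0,0.0133,-0.029,0,0,0,0,0.0166,-0.0342,0,0,0,0,0.0203,-0.0394,0,0,0,0,0.0241,-0.0444,0,0,0,0,0.0282,-0.0494,0,0,0,0,0.0324,-0.054,0,0,0]' 1 60
python3 - <<'E'
from h import *
for n in("top","scene"): look(n,["lid_hinge","lid_handle"])
p=look("wrist",["lid_handle"])
s=sensors.sense();print(s["position"],s["ft_force"],s["moment"],s["grip_width"],s["finger_force"],s["joints"])
E
```

```text
t: 12.2
position: [0.5602, -0.254, 0.2072]
ee_rot: [-0.003, 0.672, 0.74, -0.002]
ft_force: [-10.2, 0.6, 2.3]
grip_width: 0.0098
finger_force: 58.4
top lid_hinge [ 0.6688 -0.2434  0.1263] 0.89
top lid_hinge [0.5709 0.2278 0.0582] 0.26
top lid_handle [ 0.5595 -0.2568  0.2241] 0.95
scene lid_hinge [ 0.6647 -0.2424  0.1245] 0.74
scene lid_handle [ 0.5617 -0.2543  0.2268] 0.8
scene lid_handle [ 0.5616 -0.258   0.0057] 0.71
wrist lid_handle [ 0.5592 -0.2561  0.2215] 0.8
[ 0.5604 -0.254   0.2075] [-10.7769  -0.2691   2.4415] [ 0.0816  2.4163 -0.0585] 0.009631648055867843 58.579235672950745 [-0.1495  0.4332  0.6825  1.661  -0.2914  1.1586  0.7037]
```

```bash
python3 -m crank '[0,0.0045,-0.0047,0,0,0,0,0.009,-0.0092,0,0,0,0,0.0137,-0.0135,0,0,0,0,0.0185,-0.0177,0,0,0,0,0.0237,-0.0216,0,0,0,0,0.0289,-0.0255,0,0,0,0,0.0344,-0.0288,0,0,0,0,0.0398,-0.032,0,0,0,0,0.0455,-0.0347,0,0,0,0,0.0514,-0.037,0,0,0]' 1 60 && python3 -m crank '[0,0,0,0,0,0,0,0,0,0,0,0]'
cat > ang.py <<'E'
from h import *
s=sensors.sense();print(s["position"],s["ft_force"],s["moment"],s["grip_width"],s["finger_force"],np.abs(s["qvel"]).max())
u=np.array([np.cos(.0978),np.sin(.0978),0])
H=np.array([.6676,-.2415,.126])  # hinge: mean of readings
def ang(h):
    d=h-H; return np.degrees(np.arctan2(d[2],-d@u)-np.arctan2(46,138)), np.hypot(d[2],d@u)
print("grasp",ang(s["position"]+rot(s["ee_rot"]).apply([0,0,-.0187])))
for n in("top","scene","wrist","top","scene","wrist"):
    p=snapshot(n)
    for d in spotter.landmark_of(p,"lid_handle")[:1]: x=w(p,d["location"]);print(n,x,ang(x),d["confidence"])
    for d in spotter.landmark_of(p,"lid_hinge")[:1]: print("  hinge",w(p,d["location"]),d["confidence"])
    cv2.imwrite(f"pics/{n}_a.png",p["color"])
E
python3 ang.py
```

```text
t: 13.85
position: [0.6124, -0.2491, 0.2468]
ee_rot: [-0.002, 0.672, 0.74, -0.001]
ft_force: [-12.3, 3.0, 10.8]
grip_width: 0.0096
finger_force: 58.6
t: 14.1
position: [0.6125, -0.2491, 0.2468]
ee_rot: [-0.002, 0.672, 0.74, -0.001]
ft_force: [-11.5, 1.3, 10.2]
grip_width: 0.0096
finger_force: 58.7
[ 0.6125 -0.2491  0.2468] [-11.4866   1.301   10.2064] [ 0.2904  2.7646 -0.0801] 0.009617008171149516 58.718082904815674 0.0025078216412327534
grasp (np.float64(49.872187826745964), np.float64(0.15013198882204165))
  hinge [ 0.6689 -0.2428  0.1282] 0.6
scene [ 0.6085 -0.2512  0.2609] (np.float64(47.65620019002304), np.float64(0.14751936013386716)) 0.65
  hinge [ 0.6666 -0.2467  0.1246] 0.78
wrist [ 0.6093 -0.2522  0.2592] (np.float64(47.65883788497879), np.float64(0.14564817113452955)) 0.95
  hinge [ 0.6684 -0.2413  0.126 ] 0.72
  hinge [ 0.6666 -0.2426  0.1257] 0.75
scene [ 0.6124 -0.2462  0.2623] (np.float64(49.43547972693243), np.float64(0.14710920238843542)) 0.75
  hinge [ 0.6686 -0.2454  0.1244] 0.64
wrist [ 0.6145 -0.2542  0.2596] (np.float64(49.51644984569265), np.float64(0.14418647660666623)) 0.89
  hinge [ 0.6709 -0.2458  0.1284] 0.7
```

Run:
```python
from h import *
a=cv2.imread("pics/wrist_a.png"); b=cv2.imread("pics/scene_a.png")
p=snapshot("scene");u,v=map(int,proj(p,[.62,-.25,.2]))
c=cv2.resize(b[v-60:v+60,u-60:u+60],(480,480),interpolation=cv2.INTER_CUBIC)
cv2.imwrite("pics/mix.png",np.hstack([cv2.resize(a,(320,240)),np.zeros((240,0,3),np.uint8)])); 
o=np.zeros((480,800,3),np.uint8);o[:240,:320]=cv2.resize(a,(320,240));o[:,320:]=c;cv2.imwrite("pics/mix.png",o)
```

```text
(no output)
```

View pics/mix.png

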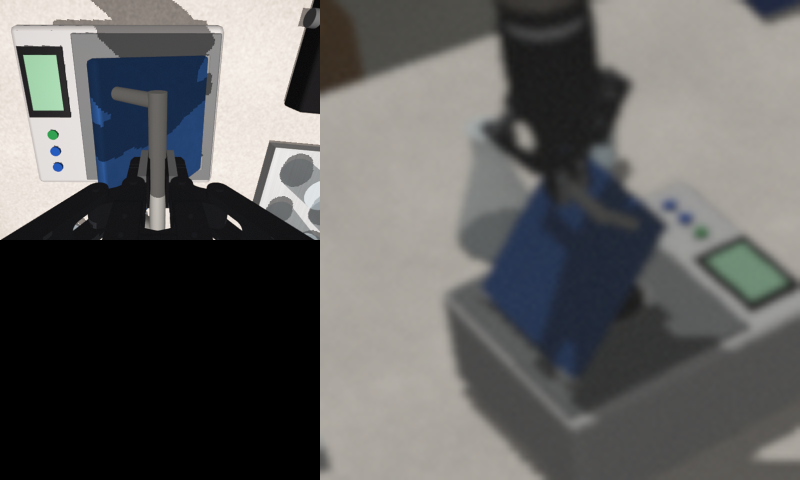

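View pics/wrist_a.png

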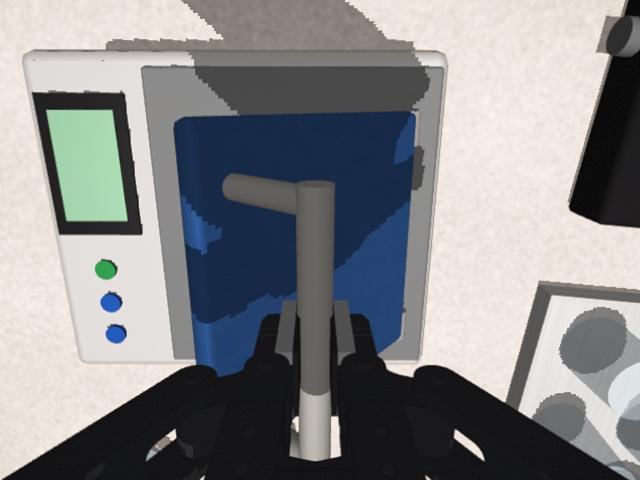

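The bar sits centred between the pads in the wrist view, with its end cap at about (315,185). The lid's front top corner is near (177,120) and the panel is clear of the fingers. I'll work out the angle from these model points.

Run:
```python
from h import *
y=.0978;u=np.array([np.cos(y),np.sin(y),0]);v=np.array([-np.sin(y),np.cos(y),0]);k=np.array([0,0,1])
p=snapshot("wrist")
for H0 in ([.6676,-.2417,.126],[.6685,-.243,.126]):
  H=np.array(H0)
  for t in (46,48,50,52):
    a=np.radians(t);f=-u*np.cos(a)+k*np.sin(a);n=u*np.sin(a)+k*np.cos(a)
    print(t,"barend",np.round(proj(p,H+.138*f+.046*n+.056*v)),"corner top/bot",np.round(proj(p,H+.155*f+.006*n+.075*v)),np.round(proj(p,H+.155*f-.006*n+.075*v)),"post foot+",np.round(proj(p,H+.138*f+.006*n+.05*v)),"hinge",np.round(proj(p,H+.075*v)))
```

```text
46 barend [290. 172.] corner top/bot [168. 107.] [151. 107.] post foot+ [218. 177.] hinge [409. 105.]
48 barend [305. 174.] corner top/bot [178. 108.] [159. 107.] post foot+ [226. 178.] hinge [409. 105.]
50 barend [320. 175.] corner top/bot [188. 108.] [167. 107.] post foot+ [235. 180.] hinge [409. 105.]
52 barend [336. 176.] corner top/bot [199. 108.] [175. 108.] post foot+ [244. 181.] hinge [409. 105.]
46 barend [293. 177.] corner top/bot [171. 112.] [154. 111.] post foot+ [220. 181.] hinge [411. 108.]
48 barend [307. 178.] corner top/bot [180. 112.] [161. 112.] post foot+ [228. 182.] hinge [411. 108.]
50 barend [323. 179.] corner top/bot [190. 112.] [169. 112.] post foot+ [237. 184.] hinge [411. 108.]
52 barend [339. 180.] corner top/bot [202. 112.] [178. 112.] post foot+ [246. 185.] hinge [411. 108.]
```

```bash
python3 -m crank '[0,0.0006,-0.0013,0,0,0,0,0.0012,-0.0026,0,0,0,0,0.0012,-0.0026,0,0,0,0,0.0012,-0.0026,0,0,0]'; python3 ang.py | grep -v hinge
python3 - <<'E'
import cv2
a=cv2.imread("pics/wrist_a.png")[90:240,130:440];cv2.imwrite("pics/c5.png",cv2.resize(a,(775,375),interpolation=cv2.INTER_CUBIC))
E
```

```text
t: 15.6
position: [0.6151, -0.2488, 0.2483]
ee_rot: [-0.001, 0.672, 0.741, -0.0]
ft_force: [-6.7, -0.4, 4.5]
grip_width: 0.0098
finger_force: 58.7
[ 0.6151 -0.2488  0.2483] [-6.7308 -0.3901  4.4643] [ 0.0782  1.6827 -0.0143] 0.009764643351281344 58.69995474815369 0.002088163767039032
grasp (np.float64(50.988658686043465), np.float64(0.15059649486808893))
top [ 0.5629 -0.2497 -0.0016] (np.float64(-68.96210122137238), np.float64(0.1652385202494435)) 0.38
scene [ 0.6156 -0.2472  0.2606] (np.float64(50.31735137525947), np.float64(0.1444463957679329)) 0.74
wrist [ 0.6163 -0.2526  0.2592] (np.float64(50.20201228163069), np.float64(0.1430664314553863)) 0.63
scene [ 0.6164 -0.2477  0.2625] (np.float64(50.867428058984416), np.float64(0.145901675786599)) 0.58
wrist [ 0.613  -0.2497  0.2569] (np.float64(48.7371113992746), np.float64(0.14206342520746867)) 0.62
```

View pics/c5.png

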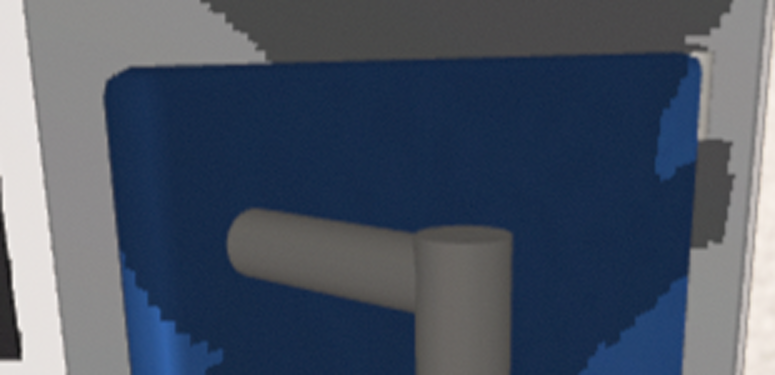

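The crop shows the bar end cap centre at about (315,184) in the full image. The lid's front corner is near (172,118) and its hinge-side corner near (409,112). I'll fit the angle together with a small meter offset.

Run:
```python
from h import *
from scipy.optimize import least_squares
y=.0978;u=np.array([np.cos(y),np.sin(y),0]);v=np.array([-np.sin(y),np.cos(y),0]);k=np.array([0,0,1])
p=snapshot("wrist")
def m(q):
    H=np.array([.6676+q[1],-.2417+q[2],.126]);a=np.radians(q[0]);f=-u*np.cos(a)+k*np.sin(a);n=u*np.sin(a)+k*np.cos(a)
    return np.array([proj(p,x) for x in (H+.138*f+.046*n+.056*v,H+.155*f-.006*n+.075*v,H+.155*f+.006*n+.075*v,H+.006*n+.075*v,H+.138*f+.006*n+.055*v)])
print(m([50,0,0]))
ob=np.array([(315,184),(172,117),(185,117),(409,112),(232,178)])
for W in ([1,1,0,1,0],[1,1,0,0,0],[1,1,0,1,1]):
    g=least_squares(lambda q:np.r_[((m(q)-ob)*np.array(W)[:,None]).ravel(),(q[1:])*500],[50,0,0]); print(g.x,(m(g.x)-ob).round(1).tolist())
for t in (48,49,50,51): print(t,m([t,0,0])[0])
```

```text
[[311.7039 173.937 ]
 [159.9676 107.302 ]
 [180.6009 107.5987]
 [413.1961 105.0226]
 [227.1981 165.3115]]
[50.6373  0.0009 -0.0031] [[3.5, 0.8], [-6.6, 0.4], [1.7, 1.3], [4.8, -1.2], [0.2, -3.4]]
[47.9079  0.0064 -0.0027] [[0.7, -0.4], [-1.3, 0.3], [5.0, 1.1], [14.1, -1.0], [3.3, -4.9]]
[50.7038  0.0008 -0.0034] [[3.6, 1.8], [-6.7, 1.3], [1.7, 2.2], [4.5, -0.7], [0.1, -2.5]]
48 [296.4607 172.9262]
49 [303.9983 173.4388]
50 [311.7039 173.937 ]
51 [319.5717 174.4198]
```

```bash
python3 -m crank '[0,0,0,0,0,0,0,0,0,0,0,0,0,0,0,0,0,0,0,0,0,0,0,0]'; python3 -c "
from h import *
print(ticket.sign_off())"
```

```text
t: 17.05
position: [0.6151, -0.2488, 0.2483]
ee_rot: [-0.001, 0.672, 0.741, -0.0]
ft_force: [-7.0, -0.0, 3.5]
grip_width: 0.0095
finger_force: 58.7
the job is handed in; nothing more can be done
None
```

The trigger was fully squeezed and sprang back; I handed the job in at about 17 s with the gripper holding the blue lid steady at about 50° by camera (estimates 49–51°), nothing but the trigger and lid touched, and no verdict returned.

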